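Slide the fossil slab out of the rubble crate

TASK

Get the slab that carries the coiled fossil shell out of the rubble crate: first take away the loose stone lying in front of it and put that stone in the grey spoil tub, then slide the slab slowly and flat, without lifting it, out through the crate's open end until all of it lies on the white carrying tray. The rest of the rubble stays in the crate, and the tools and bottles on the bench stay where they are.

Things in the scene. Friction and masses are not known exactly. Their poses are not given: they have to be found in the camera images.
- crate: Plywood crate fixed on the blue mat, open at one end. Origin: middle of the open end's edge at the underside. +y leads into the crate, x across, z up. Inside x -135 to 135, y 0 to 225 mm; floor top 8 mm above the origin, no sill at the open end; side and back walls 10 thick, tops 58 mm above the origin.
- tray: White carrying tray, fixed, butted to the crate's open end; axes as the crate's. Origin: its middle at the underside, 100 mm out from the crate's edge. x -145 to 145, y -100 to 100 mm (crate joint at y = +100). Floor top 7 mm above the origin, 1 mm below the crate's. Lips 14 mm above its floor on three sides (inner faces x = +-135, y = -92), none towards the crate.
- fossil_slab: Pale limestone slab, rough octagon 108 mm across, 24 thick, flat underside, a coiled ribbed shell up to 12 mm proud on top; too wide to grip; 0.5 to 0.75 kg. Origin: middle of underside. Axes within 0.15 rad of the crate's; edge at +y is straight, 60 wide, 54 mm from the origin. Lies in the half x<0 or x>0 of the crate, 64 mm off its middle, 48 to 60 mm free behind it.
- near_stone: Loose limestone lump in front of the fossil slab, between it and the open end. 40 (x) by 42 (y) by 38 mm high, 0.14 kg; upright parallel faces at +-x, 40 mm apart, 5 to 30 mm above its underside: grip it across x. Origin: middle of underside. Some 10 mm from the slab, over 25 mm free beside its x faces.
- spoil_tub: Grey plastic open tub, fixed, 150 by 150 by 55 mm high outside, walls and floor 5 mm thick (rim 156 mm outside). Origin: middle of its underside on the mat; sides along its x and y, z up.
- plain_slab: Limestone slab of the same stone and nearly the same size (104 mm across, 24 thick) without a fossil, one small lump lying on it, in the other half of the crate. It stays in the crate. Origin: middle of its underside.
- other_stone: Loose limestone lump 42 by 40 by 33 mm high, in front of the plain slab. It stays in the crate. Origin: middle of its underside.
- back_stone: Small limestone lump 34 by 28 by 24 mm high, behind the plain slab. It stays in the crate. Origin: middle of its underside.
- corner_stone: Small limestone lump 26 by 24 by 20 mm high, against the crate's back wall near its middle. It stays in the crate. Origin: middle of its underside.
- top_stone: Small limestone lump 38 by 32 by 22 mm high, lying on top of the plain slab. It stays in the crate. Origin: middle of its underside.
- air_scribe: Steel pen-like air scribe, 180 mm long, 16 mm thick, lying on the mat beyond the crate. Origin: its middle, underside.
- brush: Dusting brush, 200 mm long, lying on the mat between the robot and the spoil tub. Origin: middle, underside.
- hammer: Small hammer, 260 mm long, lying on the mat to the left of the crate, beyond the amber bottle. Origin: middle, underside.
- solvent: Amber bottle, 56 mm across, 130 mm high, standing on the mat to the left of the crate. Origin: middle of its underside.
- glue_jar: Clear jar with white cap, 60 mm across, 70 mm high, standing on the mat beyond the spoil tub. Origin: middle of its underside.
Not all that is in view belongs to the job. Leave any pink look-alike of the near_stone alone.

How it is judged:
On the way, in this order (a step that is already met when the one before it is completed fails the run):
1. the stone in front of the fossil slab is in the spoil tub (x of near_stone in the frame of spoil_tub between -0.07 and 0.07 m and y of near_stone in the frame of spoil_tub between -0.07 and 0.07 m and z of near_stone in the frame of spoil_tub below 0.045 m), for 0.2 s.
2. all of the fossil slab is on the carrying tray (y of fossil_slab in the frame of tray between -0.06 and 0.045 m and x of fossil_slab in the frame of tray between -0.09 and 0.09 m), for 0.2 s.
At the end, for the whole second after the job is handed in: The near stone lies in the spoil tub (within 70 mm of its middle each way, below the rim). All of the fossil slab lies on the tray (origin 55 mm or more past the crate joint), flat within 0.08 rad. The plain slab and the other four stones are still in the crate. All at rest (all of step 1 and all of step 2 and z of fossil_slab in the frame of tray below 0.012 m and angle between fossil_slab's own z axis and vertical below 0.08 rad and linear speed of each of fossil_slab, near_stone below 0.02 m/s and x of plain_slab in the frame of crate between -0.135 and 0.135 m and y of plain_slab in the frame of crate between 0.05 and 0.225 m and z of each of plain_slab, other_stone, back_stone, corner_stone, top_stone in the frame of crate below 0.05 m and x of other_stone in the frame of crate between -0.135 and 0.135 m and y of other_stone in the frame of crate between 0 and 0.225 m and x of back_stone in the frame of crate between -0.135 and 0.135 m and y of back_stone in the frame of crate between 0 and 0.225 m and x of corner_stone in the frame of crate between -0.135 and 0.135 m and y of corner_stone in the frame of crate between 0 and 0.225 m and x of top_stone in the frame of crate between -0.135 and 0.135 m and y of top_stone in the frame of crate between 0 and 0.225 m); the robot touches nothing.
It fails at once if the fossil slab was lifted more than 20 mm off the crate floor (z of fossil_slab in the frame of crate above 0.028 m).
It fails at once if the fossil slab was tipped by more than 0.3 rad (angle between fossil_slab's own z axis and vertical above 0.3 rad).
It fails at once if the fossil slab was jerked or shoved faster than 0.4 m/s (linear speed of fossil_slab above 0.4 m/s).
It fails at once if a tool or bottle on the bench was moved by more than 30 mm (distance of any of air_scribe, brush, hammer, solvent, glue_jar from where it was at the start of the episode above 0.03 m).
It also fails if it takes over 48 s, if anything falls off the work surface, if the arm or the gripper's body presses on something with over 40 N, if the wrist force passes 120 N, or if a joint passes its speed limit or range.

ROBOT

A 6-joint arm with a two-finger parallel gripper is mounted at the origin on the work surface. World frame = base frame: x ahead of the robot, y to its left, z up, the work surface at z = 0. Lengths are in m, angles in rad, forces in N, time in s.
With the tool pointing down it reaches from about 0.275 to 0.875 m from the base axis. Payload 12.5 kg.
Tool frame: the origin (TCP) lies between the finger pads; the fingertips stand 8 mm ahead of it and the grasp point (between the pads) lies 11 mm behind it; y points along the fingers, z is the direction in which the jaws open and shut, and the axes are right-handed (so a half turn about y gives the same grasp; the last joint's range is limited). The gripper opens to 85 mm and grips with 20 to 120 N. Pads are 22 mm wide; open, the fingers measure 114 mm over their backs; the gripper's body (76 mm by 85 mm) begins 54 mm behind the grasp point. The pads swing forward as they close: fully open they stand 13 mm farther back than shut.
Start: joints at [-1.281, 0.351, 1.652, -0, 1.139, -0.085], TCP at [0.201, -0.512, 0.239] pointing down, gripper open.
Joint ranges: [-2.75, 2.75], [-0.79, 2.1], [0.01, 2.65], [-1.57, 4.71], [0.07, 3.14], [-2.87, 2.87]. Speed limits (rad/s): [2.22, 2.22, 2.79, 3.14, 3.14, 3.14].

INTERFACE

Orientations are given as a rotation vector (axis times angle).
In Python, from plant import robot gives the robot as it stands. The module is installed in compiled form; this text tells all that it offers.
- The arm moves only by the shell command python3 -m handwheel 'ROWS' [FORCE]. ROWS is JSON, a list of rows, each a list of 3 entries, a list of its own where there are three numbers: the opening in per cent of the stroke, from 0 (shut) to 100 (fully open), then the shift along the tool's x, y, z in m, then the turn about the tool's y in degrees. A call has 1 to 12 rows; each row is the pose to reach, as a shift and turn from the pose measured when the call began, along the tool's axes at that moment; what a row does not reach only later rows make up. A row lasts 1/10 s, in which the tool goes at most 50 mm and 8.59 degrees, less where a joint would pass 70% of its speed; a pose out of reach is approached as far as the arm can. A call with a gripper value outside its range is refused whole. The fingers move at their own pace and stop on an object; FORCE is the grip in N (left out, the last holds). Time passes only in rows, so rows that repeat a pose let the fingers close. It gives the time, the measured TCP pose, the force and the opening at its end, in the units of the state.
- robot.read_state(): the state, without advancing time (a new reading comes with each control period).
- robot.get_image(name): name is "scene" or "side" or "wrist"; returns the picture (384x512x3 uint8, blue, green, red); there is no depth.
- robot.camera_model(name): a dict with "camera_matrix" (3x3 intrinsics, pixels), "xyz" and "rotation" of the camera in the world. Camera axes: x right, y down, z forward; pixel columns grow to the right and rows downward; lengths in m; the calibration is good to about 2 mm. The wrist camera is an equidistant fisheye: a pixel r from the principal point sees the ray r / f radians off the axis. A picture is of the moment at which its call begins: read the wrist's pose just before it. camera_model takes no time and is no camera call; for the wrist camera it gives the pose at the moment of the call.
- robot.hand_in(): hands the job in, once; it reports no verdict.
Trained networks look in the newest picture that a camera, given by its name, has taken for a name from the list of things; names that differ only in an ending like _2 or _b are one class to them, and where a whole thing is asked for, a point or a joint stands for the part that bears it (a point fixed in the world has none). Each returns a list of dicts, best first, with "p" (0 to 1); they miss things now and then, are a little off and sometimes report something else, mostly with a low value. They report only what shows in the picture. A call takes as long as a camera call. They do not tell look-alikes from the thing itself.
- robot.search_frame(camera, target): "uv" ([column, row] in pixels, amid what is visible of it).
The state is a dict: "clock": time; "qpos": joint angles; "dq": joint speeds; "effort": joint torques, N m; "position": TCP position; "tool_rot": TCP orientation; "force": force on the tool from outside, world axes, zero at the start; "ft_torque": the same for the moment, N m; "grip_width": finger opening in m.
Only numpy, scipy, OpenCV 4.12 (cv2) and the standard library are available. Lean on these libraries where they do the work, as an engineer would, in place of code of your own. Each camera call takes 0.05 s, during which the arm holds its last target.

## Working session

There is one attempt and no reset: what is moved stays moved. The work goes in short steps, Python scripts to look and compute and a shell command to move; the robot and the scene stay as the last step left them, time stands still between calls to the robot, and variables do not carry over. Pictures are saved under pics/ and viewed, and the job is handed in when it is done.

```bash
mkdir -p pics
cat > h.py <<'E'
import numpy as np,cv2
from plant import robot
from scipy.spatial.transform import Rotation as R
def snap(n,f):
    im=np.array(robot.get_image(n)); cv2.imwrite('pics/'+f,im); return im
def ray(cm,uv,fish=False):
    K=np.array(cm['camera_matrix']);x=(uv[0]-K[0,2])/K[0,0];y=(uv[1]-K[1,2])/K[1,1]
    if fish:
        r=np.hypot(x,y); d=np.array([x/r*np.sin(r),y/r*np.sin(r),np.cos(r)]) if r>1e-9 else np.array([0,0,1.])
    else: d=np.array([x,y,1.])
    Rm=np.array(cm['rotation']); 
    if Rm.shape!=(3,3): Rm=R.from_rotvec(Rm).as_matrix()
    return np.array(cm['xyz']),Rm@d
def onz(cm,uv,z,fish=False):
    o,d=ray(cm,uv,fish); return o+d*(z-o[2])/d[2]
def proj(cm,p,fish=False):
    K=np.array(cm['camera_matrix']);Rm=np.array(cm['rotation'])
    if Rm.shape!=(3,3): Rm=R.from_rotvec(Rm).as_matrix()
    c=Rm.T@(np.array(p)-np.array(cm['xyz']))
    if fish:
        t=np.arctan2(np.hypot(c[0],c[1]),c[2]);n=np.hypot(c[0],c[1])+1e-12
        return np.array([K[0,0]*t*c[0]/n+K[0,2],K[1,1]*t*c[1]/n+K[1,2]])
    return np.array([K[0,0]*c[0]/c[2]+K[0,2],K[1,1]*c[1]/c[2]+K[1,2]])
E
python3 - <<'E'
from h import *
for n in ['scene','side','wrist']:
    snap(n,n+'0.png'); cm=robot.camera_model(n); print(n,cm)
s=robot.read_state();print(s['clock'],s['position'],s['tool_rot'],R.from_rotvec(s['tool_rot']).as_matrix().round(3))
E
```

```text
scene {'camera_matrix': array([[374.97304418,   0.        , 255.52775447],
       [  0.        , 374.97304418, 190.37670548],
       [  0.        ,   0.        ,   1.        ]]), 'xyz': array([1.18772137, 0.5850545 , 0.63639797]), 'rotation': array([-1.07716226, -2.17895357,  1.17946714])}
side {'camera_matrix': array([[444.93702803,   0.        , 263.7945063 ],
       [  0.        , 444.93702803, 194.61380137],
       [  0.        ,   0.        ,   1.        ]]), 'xyz': array([ 1.25917472, -0.92117494,  0.89882481]), 'rotation': array([-2.06066364, -0.74755537,  0.38087533])}
wrist {'camera_matrix': array([[297.31863964,   0.        , 254.27645776],
       [  0.        , 297.31863964, 187.57850474],
       [  0.        ,   0.        ,   1.        ]]), 'xyz': array([ 0.27490044, -0.48429965,  0.37397469]), 'rotation': array([ 2.37638953, -1.61660739, -0.25149743])}
0.15 [ 0.20128049 -0.51159665  0.23890704] [-0.38249878  2.01744551 -2.01572591] [[-0.931 -0.     0.366]
 [-0.366  0.001 -0.931]
 [-0.    -1.    -0.001]]
```

View pics/scene0.png

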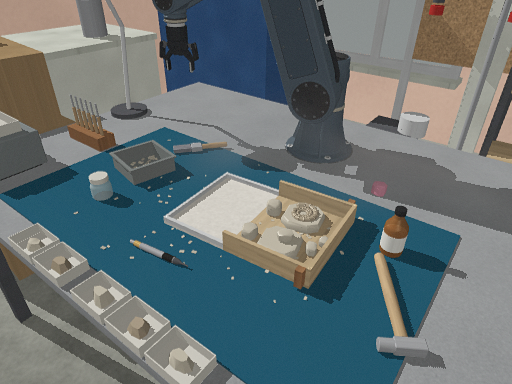

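View pics/side0.png

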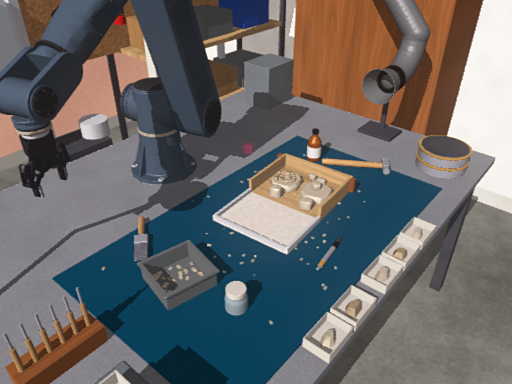

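View pics/wrist0.png

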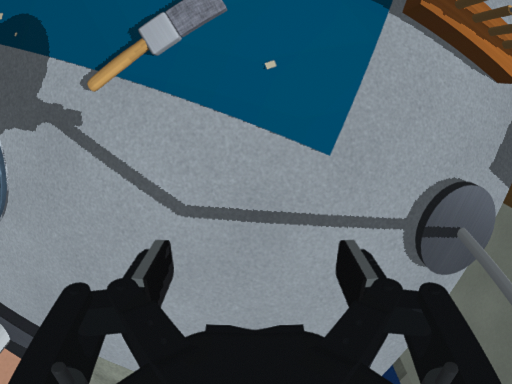

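Run:
```python
from h import *
a=cv2.imread('pics/scene0.png')[160:290,155:365]; cv2.imwrite('pics/c1.png',cv2.resize(a,None,fx=3.8,fy=3.8,interpolation=cv2.INTER_CUBIC))
a=cv2.imread('pics/side0.png')[145:255,205:365]; cv2.imwrite('pics/c2.png',cv2.resize(a,None,fx=5,fy=5,interpolation=cv2.INTER_CUBIC))
a=cv2.imread('pics/side0.png')[210:320,100:260]; cv2.imwrite('pics/c3.png',cv2.resize(a,None,fx=5,fy=5,interpolation=cv2.INTER_CUBIC))
```

```text
(no output)
```

View pics/c1.png

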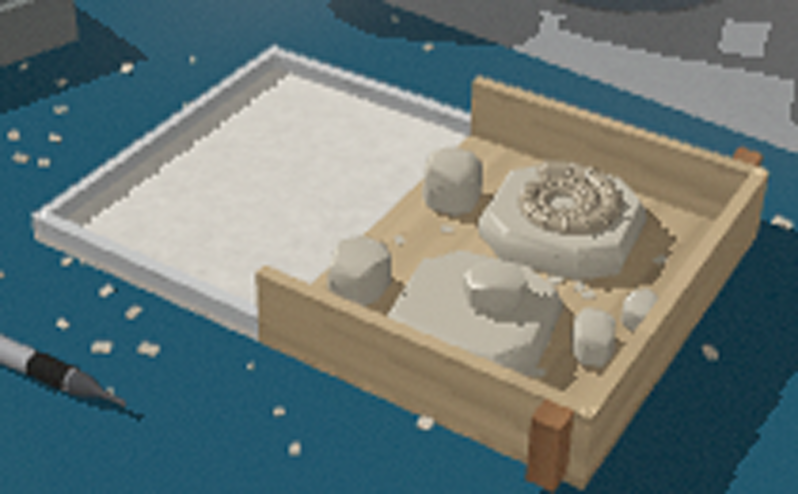

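View pics/c2.png

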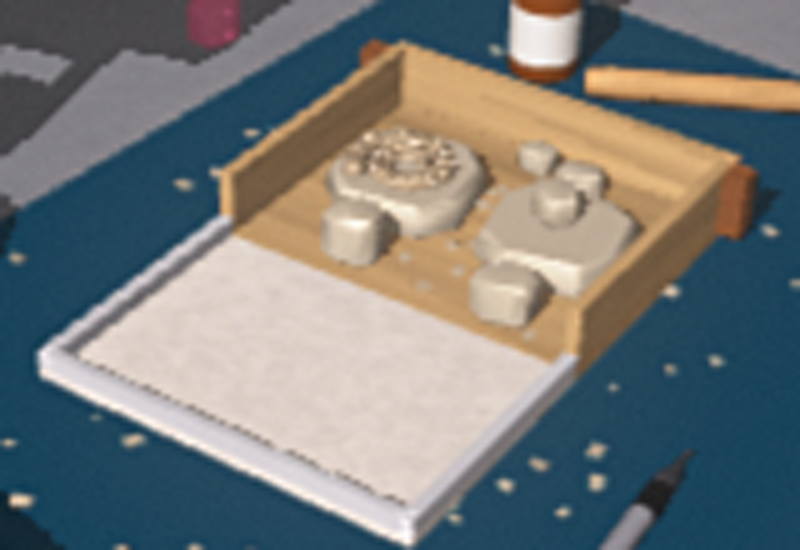

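View pics/c3.png

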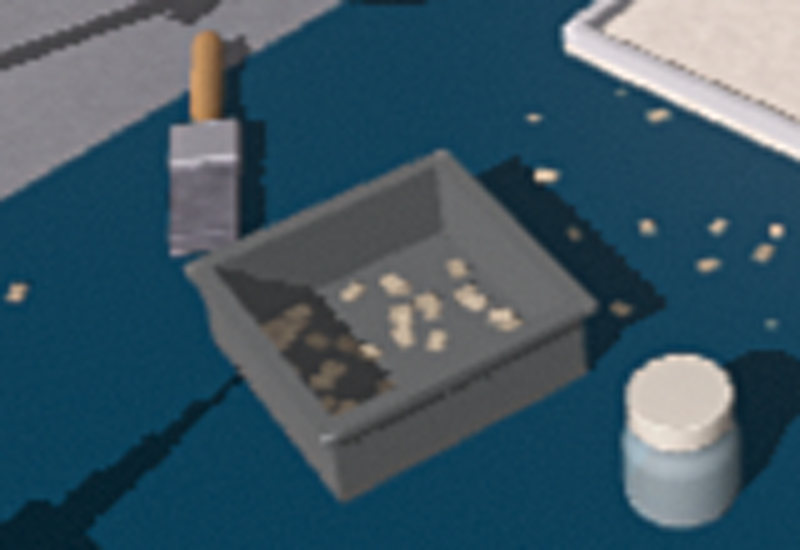

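Run:
```python
from h import *
from scipy.optimize import least_squares
cs,cd=robot.camera_model('scene'),robot.camera_model('side')
S=lambda x,y:(x/3.8+155-.4,y/3.8+160-.4); D=lambda x,y:(x/5+205-.4,y/5+145-.4)
obs=[(cd,(-145,-200,21),D(41,352)),(cd,(145,-200,21),D(414,518)),(cd,(-145,0,58),D(221,172)),(cd,(-145,235,58),D(403,42)),(cd,(145,235,58),D(742,155)),(cd,(145,0,58),D(582,308)),
(cs,(-145,-200,21),S(275,45)),(cs,(145,-200,21),S(35,215)),(cs,(145,0,58),S(258,268)),(cs,(-145,0,58),S(475,78)),(cs,(-145,235,58),S(768,168)),(cs,(145,235,58),S(590,412))]
def f(p,full=False):
    Rz=R.from_euler('z',p[2]).as_matrix();r=[]
    for cm,q,uv in obs: r+=list(proj(cm,Rz@(np.array(q)/1e3)+[p[0],p[1],p[3]])-uv)
    return r
best=min((least_squares(f,[.5,0,y,0],loss='soft_l1') for y in np.arange(0,6.3,.7)),key=lambda s:s.cost)
print(best.x,np.array(f(best.x)).reshape(-1,2).round(1).tolist())
p=best.x;Rz=R.from_euler('z',p[2]).as_matrix();T=np.array([p[0],p[1],p[3]])
np.save('crate.npy',p)
loc=lambda w:(Rz.T@(w-T)*1e3).round(1)
def tri(a,b):
    A=[];bb=[]
    for cm,uv in((cs,a),(cd,b)):
        o,d=ray(cm,uv);d/=np.linalg.norm(d);M=np.eye(3)-np.outer(d,d);A.append(M);bb.append(M@o)
    return np.linalg.lstsq(np.vstack(A),np.hstack(bb),rcond=None)[0]
# tub rim corners in side
C=lambda x,y:(x/5+100-.4,y/5+210-.4)
tub=[onz(cd,C(*q),.057) for q in((186,265),(440,152),(598,302),(330,438))]
print(np.round(tub,3),np.mean(tub,0)); 
for i in range(4): d=tub[(i+1)%4]-tub[i];print(np.linalg.norm(d),np.arctan2(d[1],d[0]))
# pure images already newest
for n in ['near_stone','fossil_slab','plain_slab','spoil_tub','brush','solvent']:
    out={}
    for c,cm in(('scene',cs),('side',cd)):
        r=robot.search_frame(c,n)
        print(n,c,[(np.round(k['uv'],1).tolist(),round(k['p'],2)) for k in r[:4]])
        if n=='near_stone':
            for k in r: w=onz(cm,k['uv'],T[2]+.008+.022);print('  ',w.round(3),loc(w))
```

```text
[0.52357615 0.08868404 0.08045543 0.00610241] [[-0.5, -0.4], [-0.1, 0.7], [-0.1, -0.4], [-0.5, -0.4], [-0.1, 0.1], [0.1, 0.6], [-0.6, -0.3], [-1.0, -0.4], [-0.6, 0.6], [1.1, -1.2], [0.5, 0.2], [0.8, 1.0]]
[[ 0.423 -0.439  0.057]
 [ 0.458 -0.284  0.057]
 [ 0.616 -0.315  0.057]
 [ 0.581 -0.471  0.057]] [ 0.5195434  -0.37728429  0.057     ]
0.15865258529558024 1.3520406990952678
0.16061915816013675 -0.18882996346607683
0.16016143526750196 -1.7875445542067618
0.16090254095738624 2.9433315510284306
near_stone scene [([278.7, 244.4], 0.75), ([379.5, 188.4], 0.63), ([273.3, 207.4], 0.62)]
   [0.598 0.219 0.036] [ 84.4 124.3  30. ]
   [0.202 0.316 0.036] [-302.6  252.9   30. ]
   [0.479 0.121 0.036] [-42.   35.8  30. ]
near_stone side []
fossil_slab scene [([303.1, 215.1], 0.91)]
fossil_slab side [([285.0, 180.0], 0.96)]
plain_slab scene [([311.7, 249.7], 0.39)]
plain_slab side [([314.7, 194.6], 0.94)]
spoil_tub scene []
spoil_tub side [([179.9, 273.1], 0.79), ([312.8, 190.6], 0.66)]
brush scene [([195.1, 146.2], 0.87)]
brush side [([138.9, 244.0], 0.97), ([356.7, 164.0], 0.72), ([302.4, 203.3], 0.7)]
solvent scene [([392.6, 233.2], 0.86)]
solvent side [([312.0, 147.6], 0.56)]
```

```bash
python3 -m handwheel '[[100,[-0.49,0.02,-0.488],-73.1],[100,[-0.49,0.02,-0.488],-73.1],[100,[-0.49,0.02,-0.488],-73.1],[100,[-0.49,0.02,-0.488],-73.1],[100,[-0.49,0.02,-0.488],-73.1],[100,[-0.49,0.02,-0.488],-73.1],[100,[-0.49,0.02,-0.488],-73.1],[100,[-0.49,0.02,-0.488],-73.1],[100,[-0.49,0.02,-0.488],-73.1],[100,[-0.49,0.02,-0.488],-73.1],[100,[-0.49,0.02,-0.488],-73.1],[100,[-0.49,0.02,-0.488],-73.1]]' 40
```

```text
clock: 1.95
position: [0.4424, 0.0398, 0.2222]
tool_rot: [-1.246, 1.149, -1.15]
force: [0.4, -2.3, -0.2]
grip_width: 0.0856
```

Run:
```python
from h import *
s=robot.read_state();M=R.from_rotvec(s['tool_rot']).as_matrix();print(M.round(3),s['position'],s['clock'])
print(M.T@(np.array([.479,.121,.22])-s['position']))
snap('wrist','w1.png')
```

```text
[[ 0.08   0.001  0.997]
 [-0.997 -0.     0.08 ]
 [ 0.    -1.     0.001]] [0.44238686 0.03981678 0.22217657] 1.95
[-0.07799193  0.00219823  0.04299303]
```

View pics/w1.png

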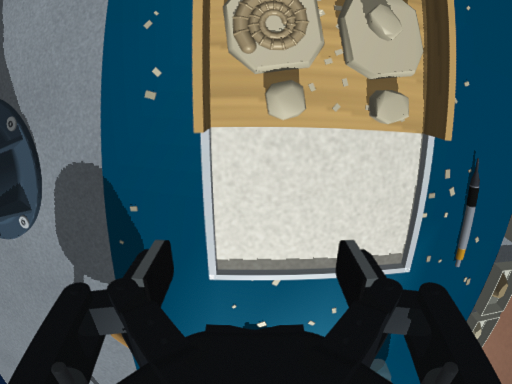

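Run:
```python
from h import *
cm=robot.camera_model('wrist')
p=np.load('crate.npy');Rz=R.from_euler('z',p[2]).as_matrix();T=np.array([p[0],p[1],p[3]])
im=cv2.imread('pics/w1.png');S=3
a=cv2.resize(im[0:200,190:450],None,fx=S,fy=S,interpolation=cv2.INTER_CUBIC)
P=lambda q:tuple(int(v) for v in ((proj(cm,Rz@(np.array(q)/1e3)+T,True)-[190,0])*S+1))
for q in [(-135,0,8),(135,0,8),(-135,0,58),(135,0,58),(-145,0,58),(145,0,58),(-135,-192,7)]: cv2.circle(a,P(q),3,(0,0,255),-1)
cv2.imwrite('pics/w1c.png',a)
```

```text
(no output)
```

View pics/w1c.png

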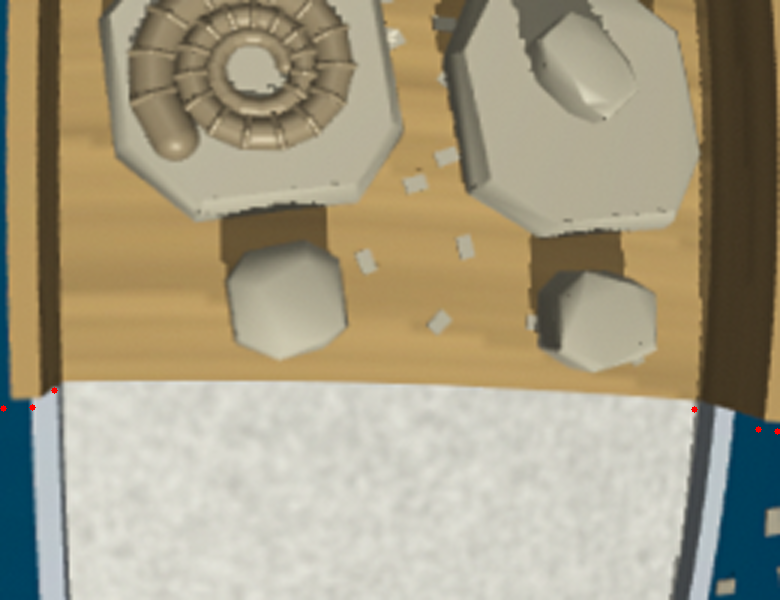

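Run:
```python
from h import *
cm=robot.camera_model('wrist')
p=np.load('crate.npy');Rz=R.from_euler('z',p[2]).as_matrix();T=np.array([p[0],p[1],p[3]])
c=lambda x,y:(x/3+190-.4,y/3-.4)
for n,q,z in[('L',(229,300),.03),('R',(346,300),.03),('front',(282,358),.02),('back',(292,240),.045),('c',(286,298),.045),('cornL',(62,382),.014),('cornR',(702,398),.014),('sl',(200,215),.014),('sr',(360,200),.014)]:
    w=onz(cm,c(*q),z,True);print(n,w.round(4),(Rz.T@(w-T)*1e3).round(1))
print(robot.read_state()['clock'])
```

```text
L [0.4524 0.1179 0.03  ] [-68.6  34.9  23.9]
R [0.495  0.1224 0.03  ] [-25.7  35.9  23.9]
front [0.4747 0.0978 0.02  ] [-47.9  13.   13.9]
back [0.4716 0.1413 0.045 ] [-47.6  56.6  38.9]
c [0.4714 0.1207 0.045 ] [-49.5  36.1  38.9]
cornL [0.3916 0.0812 0.014 ] [-132.2    3.2    7.9]
cornR [0.6612 0.1051 0.014 ] [138.5   5.3   7.9]
sl [0.4393 0.1494 0.014 ] [-79.1  67.3   7.9]
sr [0.4994 0.162  0.014 ] [-18.2  75.    7.9]
2.0
```

```bash
python3 -m handwheel '[[100,[-0.0764,0.05,0.036],0],[100,[-0.0764,0.1,0.036],0],[100,[-0.0764,0.1,0.036],0],[100,[-0.0764,0.1,0.036],0]]' 40
python3 - <<'E'
from h import *
snap('wrist','w2.png')
snap('scene','s2.png');snap('side','d2.png')
a=cv2.imread('pics/scene2.png') if 0 else cv2.imread('pics/s2.png')
a=np.hstack([cv2.resize(a[140:290,190:365],None,fx=2.2,fy=2.2,interpolation=cv2.INTER_CUBIC),cv2.resize(cv2.imread('pics/d2.png')[110:260,205:380],None,fx=2.2,fy=2.2,interpolation=cv2.INTER_CUBIC)])
cv2.imwrite('pics/m2.png',a)
E
```

```text
clock: 2.4
position: [0.4725, 0.1257, 0.1185]
tool_rot: [-1.25, 1.15, -1.144]
force: [-0.9, -0.1, 1.2]
grip_width: 0.0857
```

View pics/w2.png

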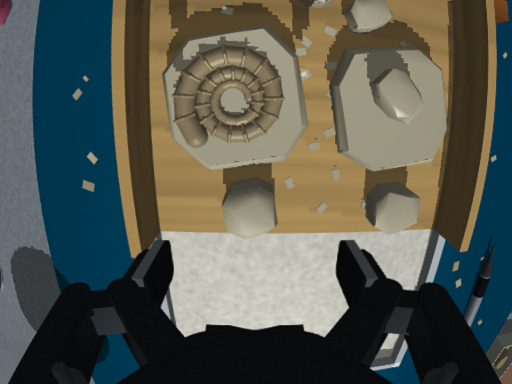

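View pics/m2.png

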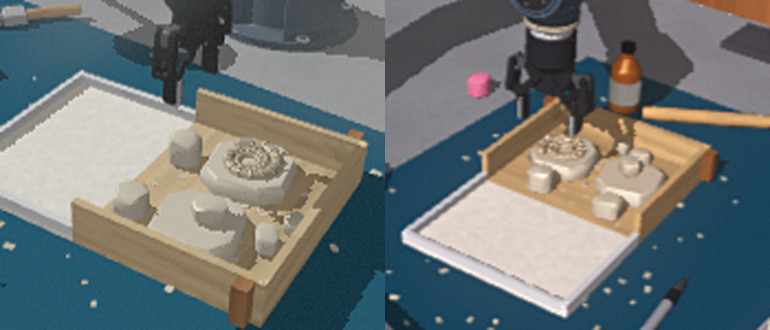

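```bash
python3 - <<'E'
from h import *
s=robot.read_state();M=R.from_rotvec(s['tool_rot']).as_matrix();print(s['clock'],s['position'].round(4) if hasattr(s['position'],'round') else s['position'])
cm=robot.camera_model('wrist')
p=np.load('crate.npy');Rz=R.from_euler('z',p[2]).as_matrix();T=np.array([p[0],p[1],p[3]])
for n,q,z in[('L',(222.5,207),.03),('R',(276.5,207),.03),('front',(250,237),.02),('back',(251,178),.046),('c',(250,207),.045),('cornL',(160,229),.014),('cornR',(434,229),.014),('backedgeL',(190,41),.035),('backedgeR',(263,29),.035),('frontL',(210,168),.014),('frontR',(277,159),.014),('sL',(165,90),.02),('sR',(305,110),.02),('back',(160,8),.014),('back',(245,14),.014)]:
    w=onz(cm,q,z,True);print(n,w.round(4),(Rz.T@(w-T)*1e3).round(1), (M.T@(w-s['position'])*1e3).round(1))
E
python3 - <<'E'
import cv2
a=cv2.imread('pics/w2.png')[0:260,110:450];cv2.imwrite('pics/w2c.png',cv2.resize(a,None,fx=2.3,fy=2.3,interpolation=cv2.INTER_CUBIC))
E
```

```text
2.55 [0.4745 0.1239 0.1231]
L [0.4506 0.1085 0.03  ] [-71.1  25.6  23.9] [ 13.5  93.  -25.3]
R [0.4951 0.1122 0.03  ] [-26.5  25.8  23.9] [13.5 93.2 19.3]
front [0.4758 0.0776 0.02  ] [-48.5  -7.2  13.9] [ 46.5 103.   -2.8]
back [0.4719 0.1399 0.046 ] [-47.4  55.2  39.9] [-16.   77.1  -1.5]
c [0.473  0.1164 0.045 ] [-48.2  31.7  38.9] [ 7.5 78.1 -2.3]
cornL [0.3909 0.0742 0.014 ] [-133.4   -3.8    7.9] [ 42.8 108.8 -87.8]
cornR [0.6679 0.0925 0.014 ] [144.2  -7.8   7.9] [ 47.5 109.6 189.9]
backedgeL [0.418  0.2392 0.035 ] [-93.2 158.5  28.9] [-119.4   88.2  -47. ]
backedgeR [0.4713 0.2515 0.035 ] [-39.  166.5  28.9] [-127.3   88.4    7.2]
frontL [0.4368 0.1367 0.014 ] [-82.6  54.9   7.9] [-15.7 109.  -36.8]
frontR [0.4928 0.1492 0.014 ] [-25.8  62.7   7.9] [-23.4 109.2  20. ]
sL [0.3967 0.201  0.02  ] [-117.4  122.1   13.9] [-83.1 103.  -71.5]
sR [0.5107 0.1927 0.02  ] [ -4.4 104.8  13.9] [-65.4 103.4  41.5]
back [0.3843 0.2726 0.014 ] [-124.   194.5    7.9] [-155.4  109.1  -77.9]
back [0.4561 0.2682 0.014 ] [-52.9 184.3   7.9] [-145.1  109.3   -6.7]
```

View pics/w2c.png

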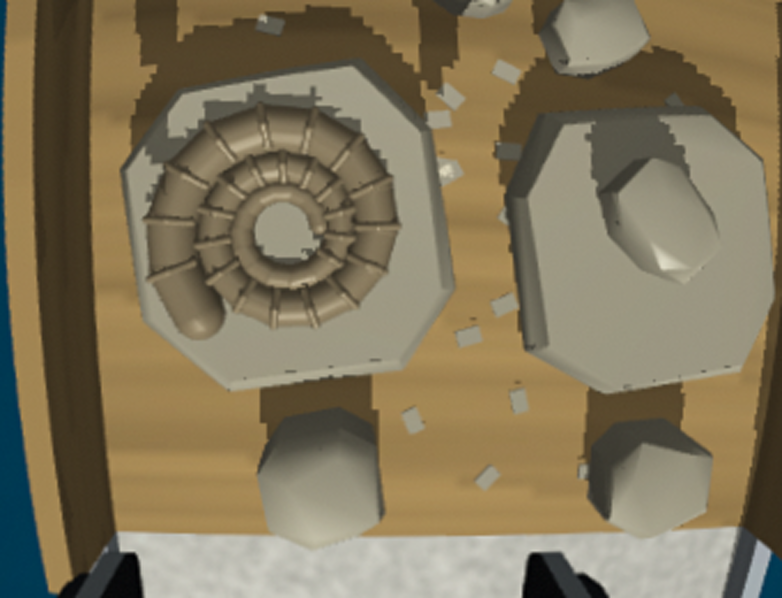

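Run:
```python
from h import *
s=robot.read_state();print(s['clock'],s['position'],s['dq'])
cm=robot.camera_model('wrist'); im=snap('wrist','w3.png')
np.save('cm3.npy',np.r_[cm['xyz'],cm['rotation']])
cv2.imwrite('pics/w3c.png',cv2.resize(im[0:260,110:450],None,fx=2.3,fy=2.3,interpolation=cv2.INTER_CUBIC))
```

```text
2.55 [0.47447474 0.12391966 0.12312795] [-1.36783901e-02 -2.44350629e-02 -4.26056500e-03  5.82405871e-06
 -1.77434163e-03  2.04993055e-03]
```

View pics/w3c.png

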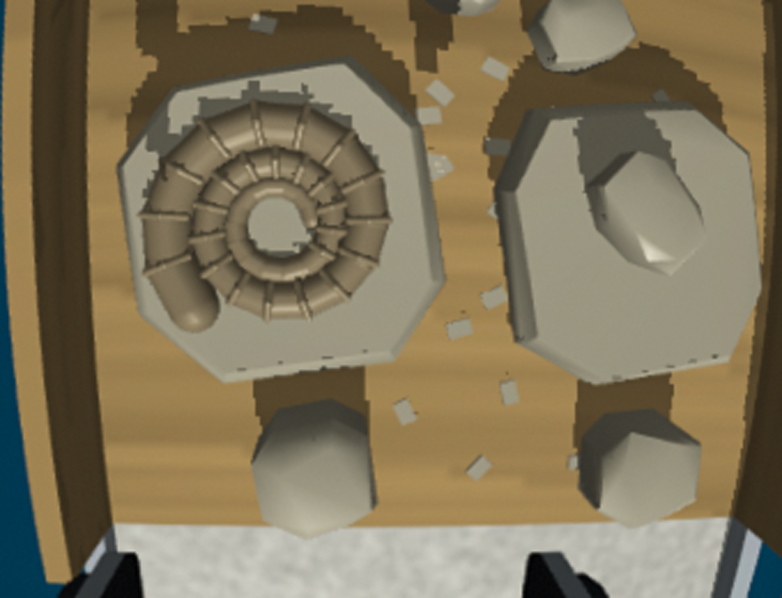

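Run:
```python
from h import *
s=robot.read_state();M=R.from_rotvec(s['tool_rot']).as_matrix()
cm=robot.camera_model('wrist')
p=np.load('crate.npy');Rz=R.from_euler('z',p[2]).as_matrix();T=np.array([p[0],p[1],p[3]])
c=lambda q:(q[0]/2.3+110-.3,q[1]/2.3-.3)
for n,q,z in[('L',(253,465),.03),('R',(375,490),.03),('front',(308,538),.02),('back',(318,400),.05),('cornL',(112,523),.014),('cornR',(728,517),.014),('bL',(170,90),.038),('bR',(343,60),.038),('fL',(222,382),.02),('fR',(392,357),.02),('sL',(120,170),.03),('sLlow',(140,315),.03),('sR',(443,282),.02),('sRup',(415,125),.038)]:
    w=onz(cm,c(q),z,True);print(n,w.round(4),(Rz.T@(w-T)*1e3).round(1), (M.T@(w-s['position'])*1e3).round(1))
```

```text
L [0.4484 0.1125 0.03  ] [-73.   29.8  23.9] [  9.2  93.5 -27.5]
R [0.493  0.1065 0.03  ] [-29.1  20.2  23.9] [18.9 93.6 16.4]
front [0.4702 0.0801 0.02  ] [-53.9  -4.3  13.9] [ 43.3 103.5  -8.5]
back [0.4697 0.1438 0.05  ] [-49.3  59.3  43.9] [-20.3  73.6  -3.7]
cornL [0.3896 0.0757 0.014 ] [-134.6   -2.1    7.9] [ 41.  109.1 -89.3]
cornR [0.6565 0.0968 0.014 ] [133.1  -2.6   7.9] [ 42.  110.2 178.5]
bL [0.4139 0.2403 0.038 ] [-97.1 159.9  31.9] [-121.    85.6  -51.3]
bR [0.4685 0.253  0.038 ] [-41.7 168.2  31.9] [-129.2   85.8    4.1]
fL [0.4347 0.1397 0.02  ] [-84.5  58.   13.9] [-19.  103.5 -39. ]
fR [0.4949 0.1538 0.02  ] [-23.4  67.2  13.9] [-28.1 103.7  22.1]
sL [0.3966 0.2138 0.03  ] [-116.5  134.9   23.9] [-96.   93.5 -70.8]
sLlow [0.4061 0.164  0.03  ] [-111.    84.5   23.9] [-45.5  93.4 -65.4]
sR [0.5101 0.1823 0.02  ] [-5.9 94.4 13.9] [-55.3 103.8  39.7]
sRup [0.493  0.2337 0.038 ] [-18.8 147.   31.9] [-107.9   85.9   26.9]
```

```bash
python3 -m handwheel '[[85,[0.007,0.03,-0.004],0],[85,[0.007,0.06,-0.004],0],[85,[0.007,0.08,-0.004],0],[85,[0.007,0.097,-0.004],0],[85,[0.007,0.097,-0.004],0],[85,[0.007,0.097,-0.004],0]]' 40
python3 - <<'E'
from h import *
snap('wrist','w4.png')
E
```

```text
clock: 3.2
position: [0.4724, 0.1163, 0.0279]
tool_rot: [-1.241, 1.146, -1.15]
force: [-0.1, 0.8, 0.0]
grip_width: 0.0726
```

View pics/w4.png

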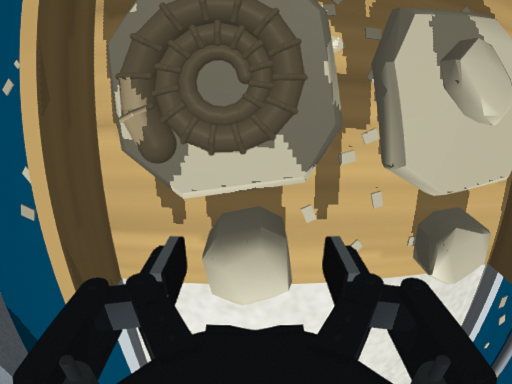

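```bash
python3 -m handwheel '[[20,[0,0,0],0],[20,[0,0,0],0],[20,[0,0,0],0],[20,[0,0,0],0],[20,[0,0,0],0],[20,[0,0,0],0]]' 45
```

```text
clock: 3.85
position: [0.473, 0.1164, 0.0293]
tool_rot: [-1.24, 1.144, -1.151]
force: [-3.7, -1.9, 14.7]
grip_width: 0.0401
```

```bash
python3 -m handwheel '[[20,[0,-0.01,0],0],[20,[0,-0.04,0],0],[20,[0,-0.08,0],0],[20,[0,-0.12,0],0],[20,[0,-0.12,0],0]]'
python3 - <<'E'
from h import *
snap('wrist','w5.png')
s=robot.read_state();M=R.from_rotvec(s['tool_rot']).as_matrix();print(s['position'],s['force'],s['grip_width'])
print(M.T@(np.array([.5195,-.377,s['position'][2]])-s['position']))
E
```

```text
clock: 4.35
position: [0.4745, 0.1165, 0.1544]
tool_rot: [-1.233, 1.138, -1.154]
force: [0.7, 1.0, -1.7]
grip_width: 0.0399
[0.4732601  0.11633547 0.15180201] [-0.02643248  0.9560607  -2.33752448] 0.039927650771181086
[ 0.49546498 -0.00099567  0.00561092]
```

View pics/w5.png

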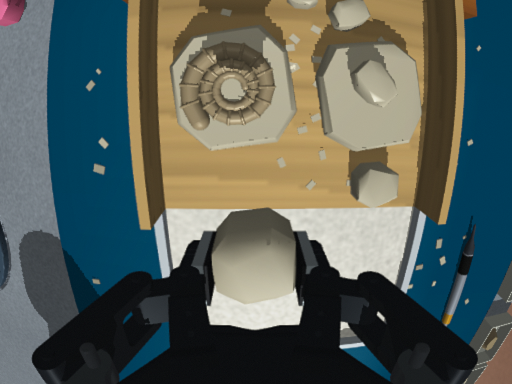

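```bash
python3 -m handwheel '[[20,[0.03,0,0],0],[20,[0.075,0,0],0],[20,[0.12,0,0],0],[20,[0.165,0,0],0],[20,[0.21,0,0],0],[20,[0.255,0,0],0],[20,[0.3,0,0],0],[20,[0.345,0,0.004],0],[20,[0.39,0,0.006],0],[20,[0.435,0,0.006],0],[20,[0.475,0,0.006],0],[20,[0.495,0,0.006],0]]'
python3 -m handwheel '[[20,[0,0,0],0],[20,[0,0,0],0]]'
python3 - <<'E'
from h import *
snap('wrist','w6.png');snap('side','d6.png')
a=cv2.imread('pics/d6.png')[150:340,80:280];cv2.imwrite('pics/d6c.png',cv2.resize(a,None,fx=3,fy=3))
s=robot.read_state();M=R.from_rotvec(s['tool_rot']).as_matrix();print(s['position'],s['clock'],s['grip_width'],M.round(2))
E
```

```text
clock: 5.6
position: [0.519, -0.3792, 0.149]
tool_rot: [-1.235, 1.143, -1.153]
force: [-0.5, 0.7, -1.1]
grip_width: 0.0396
clock: 5.8
position: [0.5182, -0.3786, 0.1472]
tool_rot: [-1.235, 1.147, -1.151]
force: [0.7, 0.9, -1.9]
grip_width: 0.0397
[ 0.51875489 -0.37792123  0.14820862] 5.9 0.04007544146279611 [[ 0.08  0.01  1.  ]
 [-1.    0.01  0.08]
 [-0.   -1.    0.01]]
```

View pics/w6.png

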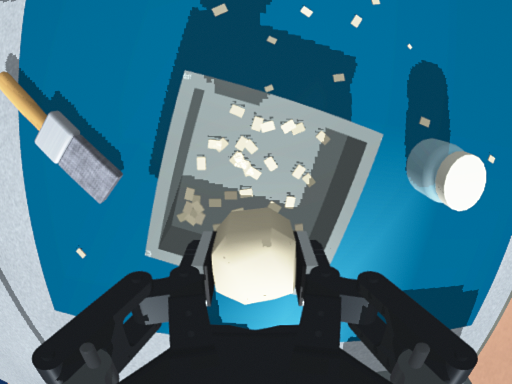

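View pics/d6c.png

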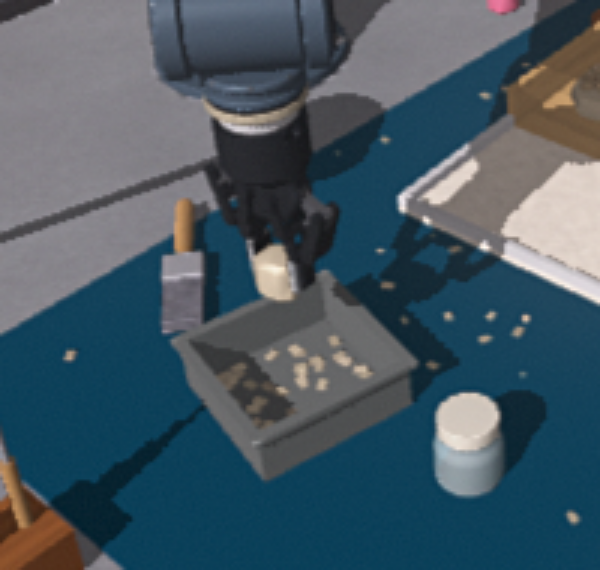

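Run:
```python
from h import *
cm=robot.camera_model('wrist')
q=[onz(cm,u,.06,True) for u in((187,72),(383,133),(147,256))]
print(np.round(q,3)); print('centre',(q[1]+q[2])/2)
cs=robot.camera_model('scene')
```

```text
[[ 0.463 -0.286  0.06 ]
 [ 0.62  -0.318  0.06 ]
 [ 0.428 -0.445  0.06 ]]
centre [ 0.52416581 -0.38166637  0.06      ]
```

```bash
python3 -m handwheel '[[20,[0.002,0.04,0.002],0],[20,[0.002,0.08,0.002],0],[20,[0.002,0.108,0.002],0],[20,[0.002,0.115,0.002],0],[20,[0.002,0.115,0.002],0],[70,[0.002,0.115,0.002],0],[70,[0.002,0.115,0.002],0],[70,[0.002,0.115,0.002],0],[70,[0.002,0.115,0.002],0],[70,[0.002,0.08,0.002],0],[70,[0.002,0.04,0.002],0],[70,[0.002,0,0.002],0]]'
python3 - <<'E'
from h import *
snap('wrist','w7.png');snap('side','d7.png')
a=cv2.imread('pics/d7.png')[200:330,100:260];cv2.imwrite('pics/d7c.png',cv2.resize(a,None,fx=3,fy=3))
s=robot.read_state();M=R.from_rotvec(s['tool_rot']).as_matrix();print(s['position'],s['clock'],s['grip_width'])
E
```

```text
clock: 7.1
position: [0.5207, -0.3796, 0.1498]
tool_rot: [-1.235, 1.145, -1.151]
force: [0.1, 0.7, 0.5]
grip_width: 0.0599
[ 0.52293288 -0.38149671  0.15447894] 7.2 0.059774432677579266
```

View pics/d7c.png

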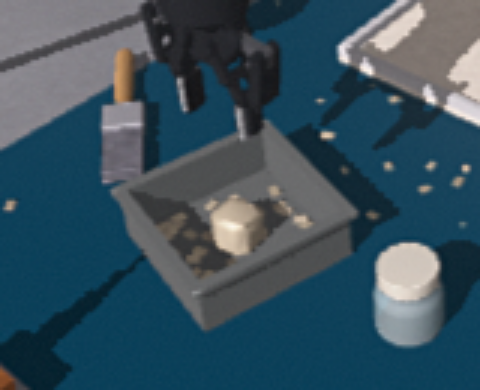

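View pics/w7.png

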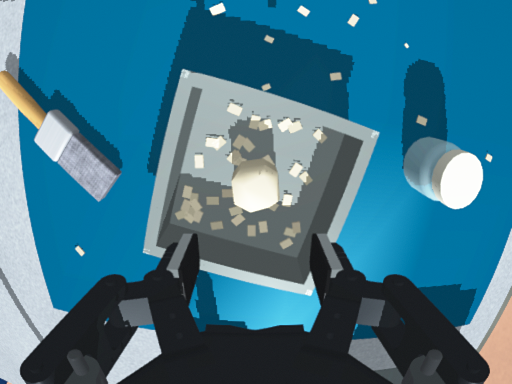

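Run:
```python
from h import *
print(onz(robot.camera_model('scene'),(392.6,233.2),.06),onz(robot.camera_model('side'),(312,147.6),.06))
s=robot.read_state();M=R.from_rotvec(s['tool_rot']).as_matrix();print(s['position'])
print(M.T@(np.array([.441,.281,.15])-s['position']), M.round(3))
```

```text
[0.41756626 0.42956505 0.06      ] [0.4132429  0.42154453 0.06      ]
[ 0.52293288 -0.38149671  0.15447894]
[-0.66696025  0.00241912 -0.02816234] [[ 0.081  0.017  0.997]
 [-0.997 -0.001  0.081]
 [ 0.002 -1.     0.017]]
```

```bash
python3 -m handwheel '[[33,[-0.03,0,0],0],[33,[-0.08,0,0],0],[33,[-0.13,0,0],0],[33,[-0.18,0,0],0],[33,[-0.23,0,0],0],[33,[-0.28,0,0],0],[33,[-0.33,0,-0.01],0],[33,[-0.38,0,-0.02],0],[33,[-0.43,0,-0.028],0],[33,[-0.48,0,-0.028],0],[33,[-0.53,0,-0.028],0],[33,[-0.57,0,-0.028],0]]'
python3 -m handwheel '[[33,[-0.05,0,0],0],[33,[-0.07,0,0],0],[33,[-0.07,0,0],0],[33,[-0.07,0,0],0]]'
python3 - <<'E'
from h import *
snap('wrist','w8.png');snap('side','d8.png');snap('scene','s8.png')
a=np.hstack([cv2.resize(cv2.imread('pics/s8.png')[140:290,190:365],None,fx=2.2,fy=2.2,interpolation=cv2.INTER_CUBIC),cv2.resize(cv2.imread('pics/d8.png')[110:260,205:380],None,fx=2.2,fy=2.2,interpolation=cv2.INTER_CUBIC)])
cv2.imwrite('pics/m8.png',a)
s=robot.read_state();M=R.from_rotvec(s['tool_rot']).as_matrix();print(s['position'],s['clock'],s['grip_width'],M.round(3))
E
```

```text
clock: 8.4
position: [0.4483, 0.1867, 0.1527]
tool_rot: [-1.235, 1.136, -1.158]
force: [0.8, -0.9, 1.3]
grip_width: 0.0281
clock: 8.8
position: [0.4423, 0.2564, 0.1523]
tool_rot: [-1.236, 1.135, -1.158]
force: [-0.6, -0.9, 0.2]
grip_width: 0.0283
[0.44273661 0.25546746 0.15251924] 8.95 0.02814729497948261 [[ 0.08   0.017  0.997]
 [-0.997 -0.001  0.08 ]
 [ 0.002 -1.     0.017]]
```

View pics/w8.png

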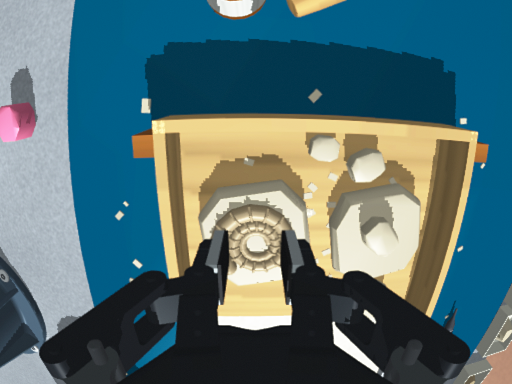

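View pics/m8.png

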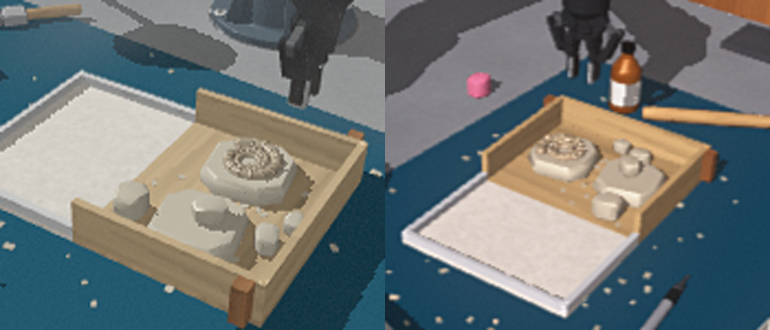

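Run:
```python
from h import *
a=cv2.imread('pics/w8.png')[110:260,145:345];cv2.imwrite('pics/w8c.png',cv2.resize(a,None,fx=4,fy=4,interpolation=cv2.INTER_CUBIC))
```

```text
(no output)
```

View pics/w8c.png

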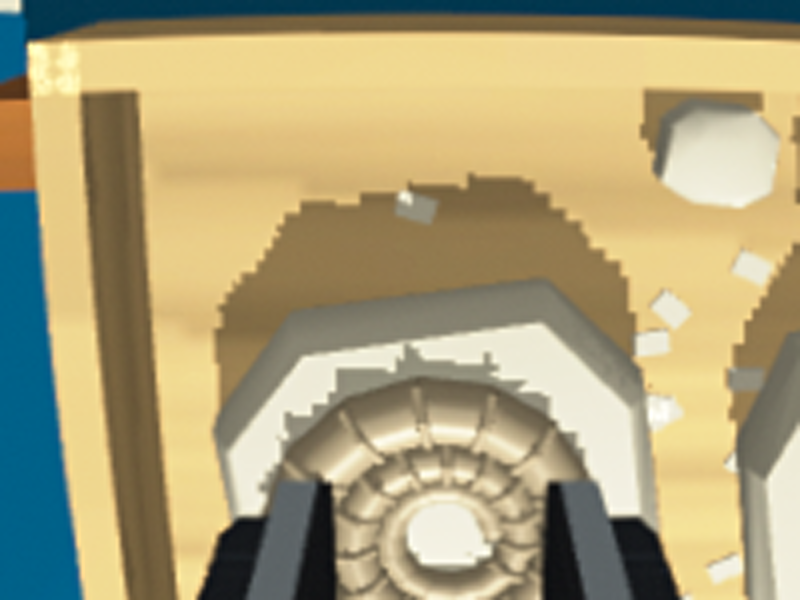

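Run:
```python
from h import *
s=robot.read_state();M=R.from_rotvec(s['tool_rot']).as_matrix()
cm=robot.camera_model('wrist')
p=np.load('crate.npy');Rz=R.from_euler('z',p[2]).as_matrix();T=np.array([p[0],p[1],p[3]])
c=lambda q:(q[0]/4+145-.4,q[1]/4+110-.4)
for n,q,z in[('bL',(293,312),.016),('bR',(545,281),.016),('tL',(305,355),.038),('tR',(545,322),.038),('wall top inner L',(78,92),.064),('corner floor L',(138,92),.014),('corner stone L',(665,165),.02)]:
    w=onz(cm,c(q),z,True);print(n,w.round(4),(Rz.T@(w-T)*1e3).round(1), (M.T@(w-s['position'])*1e3).round(1))
```

```text
bL [0.412  0.2421 0.016 ] [-98.9 161.9   9.9] [ 10.5 136.  -34. ]
bR [0.4717 0.2545 0.016 ] [-38.4 169.4   9.9] [  3.  137.   26.4]
tL [0.417  0.2395 0.038 ] [-94.1 158.9  31.9] [ 13.6 114.1 -28.9]
tR [0.4698 0.2513 0.038 ] [-40.6 166.4  31.9] [  6.  115.   24.6]
wall top inner L [0.3718 0.2995 0.064 ] [-134.4  222.3   57.9] [-49.8  87.2 -68.7]
corner floor L [0.3724 0.2928 0.014 ] [-134.3  215.6    7.9] [-43.2 137.2 -69.5]
corner stone L [0.4963 0.2858 0.02  ] [-11.4 198.6  13.9] [-26.2 133.4  53.5]
```

```bash
python3 -m handwheel '[[33,[-0.02,0,-0.002],0],[33,[-0.025,0.01,-0.003],0],[33,[-0.025,0.04,-0.003],0],[33,[-0.025,0.07,-0.003],0],[33,[-0.025,0.095,-0.003],0],[33,[-0.025,0.115,-0.003],0],[33,[-0.025,0.122,-0.003],0],[33,[-0.025,0.122,-0.003],0],[33,[-0.025,0.122,-0.003],0]]'
python3 - <<'E'
from h import *
snap('wrist','w9.png');snap('scene','s9.png')
cv2.imwrite('pics/m9.png',cv2.resize(cv2.imread('pics/s9.png')[140:290,190:365],None,fx=4,fy=4,interpolation=cv2.INTER_CUBIC))
s=robot.read_state();M=R.from_rotvec(s['tool_rot']).as_matrix();print(s['position'],s['clock'],s['grip_width'],s['force'],M.round(3))
E
```

```text
clock: 9.85
position: [0.4403, 0.2799, 0.0311]
tool_rot: [-1.234, 1.136, -1.16]
force: [-0.5, 0.4, 1.0]
grip_width: 0.0283
[0.44040139 0.28020947 0.03139371] 9.95 0.028250897332514582 [ 0.77432811  0.08482131 -0.6293797 ] [[ 0.08   0.019  0.997]
 [-0.997 -0.     0.08 ]
 [ 0.002 -1.     0.019]]
```

View pics/w9.png

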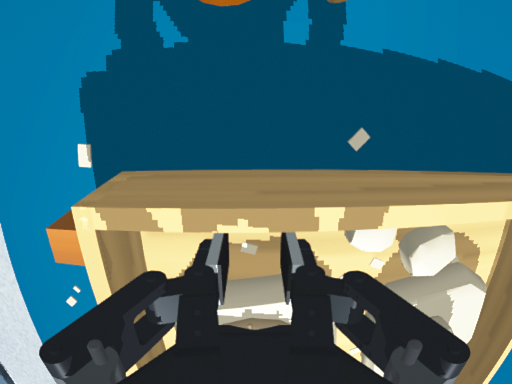

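View pics/m9.png

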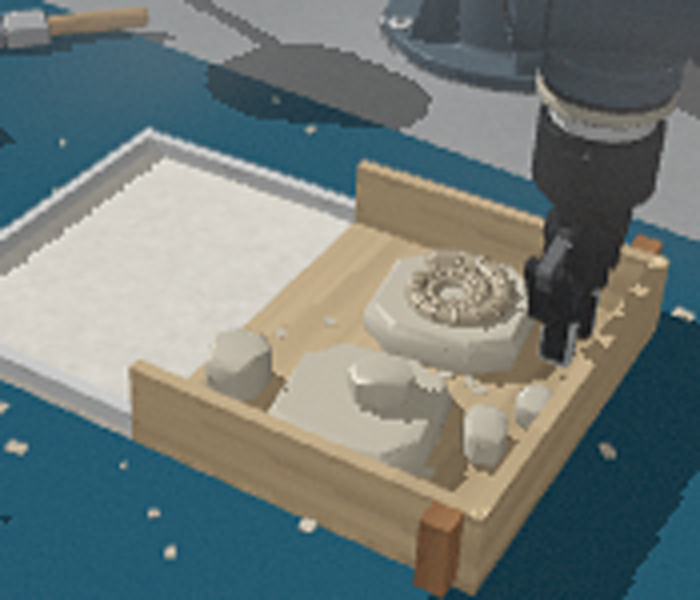

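```bash
python3 -m handwheel '[[33,[0.005,0,0],0],[33,[0.01,0,0],0],[33,[0.014,0,0],0],[33,[0.018,0,0],0],[33,[0.022,0,0],0],[33,[0.026,0,0],0],[33,[0.031,0,0],0],[33,[0.036,0,0],0],[33,[0.042,0,0],0],[33,[0.049,0,0],0],[33,[0.056,0,0],0],[33,[0.063,0,0],0]]'
python3 - <<'E'
from h import *
snap('wrist','w10.png');snap('scene','s10.png')
cv2.imwrite('pics/m10.png',cv2.resize(cv2.imread('pics/s10.png')[140:290,190:365],None,fx=4,fy=4,interpolation=cv2.INTER_CUBIC))
s=robot.read_state();M=R.from_rotvec(s['tool_rot']).as_matrix();print(s['position'],s['clock'],s['grip_width'],s['force'],M.round(3))
E
```

```text
clock: 11.15
position: [0.4454, 0.217, 0.0316]
tool_rot: [-1.233, 1.136, -1.16]
force: [0.1, 4.4, 1.1]
grip_width: 0.0279
[0.44521583 0.21644377 0.03141244] 11.25 0.028154831052576455 [ 0.17740023 -0.87541087  0.46846359] [[ 0.079  0.018  0.997]
 [-0.997 -0.001  0.079]
 [ 0.002 -1.     0.018]]
```

View pics/w10.png

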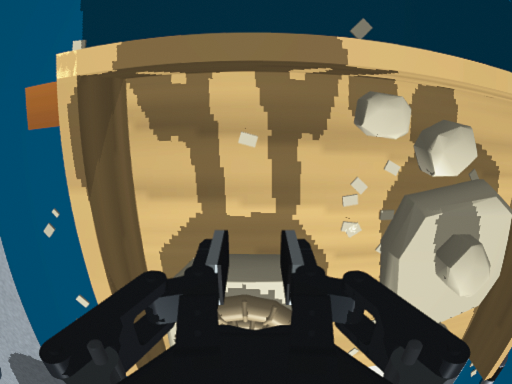

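View pics/m10.png

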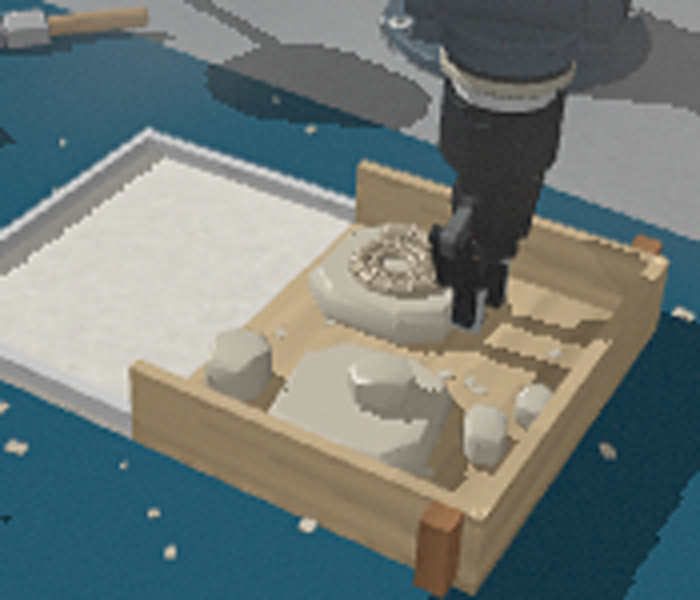

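```bash
python3 -m handwheel '[[33,[0.004,0,0],0],[33,[0.01,0,0],0],[33,[0.017,0,0],0],[33,[0.024,0,0],0],[33,[0.031,0,0],0],[33,[0.038,0,0],0],[33,[0.045,0,0],0],[33,[0.052,0,0],0],[33,[0.059,0,0],0],[33,[0.066,0,0],0],[33,[0.072,0,0],0],[33,[0.076,0,0],0]]'
python3 - <<'E'
from h import *
snap('scene','s11.png')
cv2.imwrite('pics/m11.png',cv2.resize(cv2.imread('pics/s11.png')[140:290,160:335],None,fx=4,fy=4,interpolation=cv2.INTER_CUBIC))
s=robot.read_state();print(s['position'],s['clock'],s['force'])
E
```

```text
clock: 12.45
position: [0.4515, 0.1403, 0.0317]
tool_rot: [-1.233, 1.137, -1.16]
force: [0.4, 5.5, 2.9]
grip_width: 0.0278
[0.4514748  0.13992602 0.03172557] 12.5 [-1.11888799  2.54580538  1.60786833]
```

View pics/m11.png

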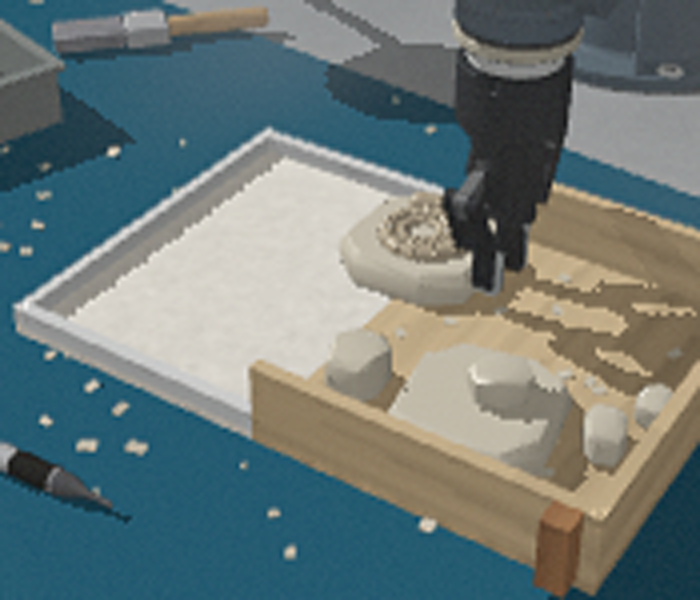

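```bash
python3 -m handwheel '[[33,[0.004,0,0],0],[33,[0.01,0,0],0],[33,[0.017,0,0],0],[33,[0.024,0,0],0],[33,[0.031,0,0],0],[33,[0.038,0,0],0],[33,[0.045,0,0],0],[33,[0.052,0,0],0],[33,[0.059,0,0],0],[33,[0.066,0,0],0],[33,[0.072,0,0],0],[33,[0.078,0,0],0]]'
python3 - <<'E'
from h import *
snap('scene','s12.png');snap('side','d12.png')
cv2.imwrite('pics/m12.png',np.hstack([cv2.resize(cv2.imread('pics/s12.png')[140:290,160:335],None,fx=2.2,fy=2.2,interpolation=cv2.INTER_CUBIC),cv2.resize(cv2.imread('pics/d12.png')[110:260,205:380],None,fx=2.2,fy=2.2,interpolation=cv2.INTER_CUBIC)]))
s=robot.read_state();print(s['position'],s['clock'],s['force'])
E
```

```text
clock: 13.7
position: [0.4576, 0.0616, 0.0319]
tool_rot: [-1.233, 1.137, -1.16]
force: [-0.2, 3.7, -1.1]
grip_width: 0.0279
[0.4577383  0.06138031 0.03190161] 13.8 [ 0.08205679 -0.19553941 -1.01843439]
```

View pics/m12.png

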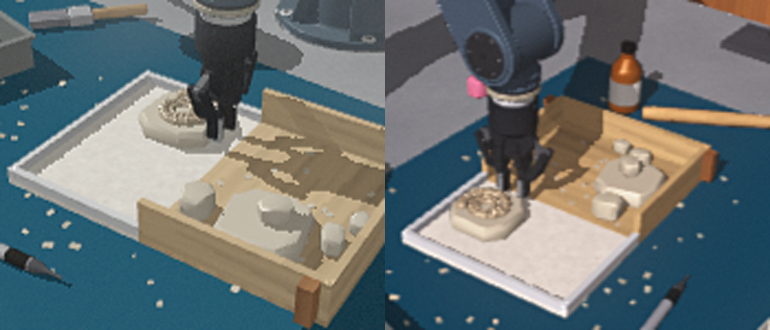

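```bash
python3 -m handwheel '[[33,[-0.006,0,0],0],[33,[-0.02,0,0],0],[33,[-0.025,0,0],0],[33,[-0.025,-0.03,0],0],[33,[-0.025,-0.07,0],0],[33,[-0.025,-0.12,0],0],[33,[-0.025,-0.16,0],0],[33,[-0.02,-0.2,0],0],[33,[0,-0.2,0],0],[33,[0,-0.2,0],0]]'
python3 -m handwheel '[[33,[0,0,0],0],[33,[0,0,0],0]]'
python3 - <<'E'
from h import *
snap('wrist','w13.png');cm=robot.camera_model('wrist');snap('side','d13.png');snap('scene','s13.png')
cs,cd=robot.camera_model('scene'),robot.camera_model('side')
p=np.load('crate.npy');Rz=R.from_euler('z',p[2]).as_matrix();T=np.array([p[0],p[1],p[3]])
for c,m,f in(('scene',cs,0),('side',cd,0),('wrist',cm,1)):
    r=robot.search_frame(c,'fossil_slab')
    for k in r[:2]: w=onz(m,k['uv'],.035,f);print(c,round(k['p'],2),np.round(k['uv']),(Rz.T@(w-T)*1e3).round(1))
cv2.imwrite('pics/m13.png',np.hstack([cv2.resize(cv2.imread('pics/s13.png')[130:290,110:365],None,fx=1.55,fy=1.55,interpolation=cv2.INTER_CUBIC),cv2.resize(cv2.imread('pics/d13.png')[140:300,120:370],None,fx=1.55,fy=1.55,interpolation=cv2.INTER_CUBIC)]))
s=robot.read_state();print(s['position'],s['clock'],s['force'])
E
```

```text
clock: 14.8
position: [0.4544, 0.0607, 0.2329]
tool_rot: [-1.232, 1.135, -1.163]
force: [-0.2, 0.4, -0.9]
grip_width: 0.028
clock: 15.0
position: [0.4541, 0.0611, 0.2323]
tool_rot: [-1.233, 1.136, -1.162]
force: [-0.2, -0.0, -0.2]
grip_width: 0.0282
scene 0.96 [244. 192.] [-62.9 -77.1  28.9]
scene 0.74 [394. 331.] [178.8 425.8  28.9]
side 0.92 [253. 207.] [-57.9 -95.5  28.9]
wrist 0.78 [252. 206.] [-70.  -75.6  28.9]
[0.45432446 0.06095682 0.23264194] 15.3 [0.39801936 0.01446703 0.56903636]
```

View pics/m13.png

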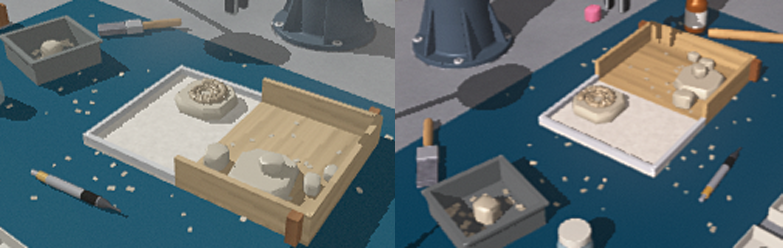

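View pics/w13.png

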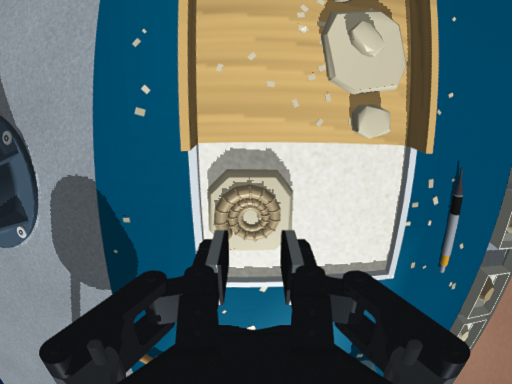

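```bash
python3 -c "
from plant import robot
s=robot.read_state();print(s['dq'],s['force']);print(robot.hand_in())"
```

```text
[-0.00191157 -0.00266733 -0.00183858 -0.00109272  0.00010124 -0.00191205] [0.39801936 0.01446703 0.56903636]
the job is handed in; nothing more can be done
None
```

The job is handed in at about 15.3 s of the 48 s allowed. The hand-in reported no verdict.

**What I did:** I gripped the near stone across x and put it in the grey spoil tub. Then I set both fingers, 28 mm apart, on the floor side of the crate behind the fossil slab. I pushed it straight out at 0.04 to 0.08 m/s, with about 5 N, until it lay on the tray. Then I backed off and lifted clear.

**Last checks:**
- **Stone:** it lies near the middle of the tub in the scene and side pictures.
- **Slab position:** it lies on the tray, looking flat, straight and clear of the lips. Its back edge is about 30 mm past the crate joint, which puts the origin about 80 to 87 mm past it.
- **Rest of the scene:** the plain slab and the other stones that I can see are still in the crate. The tools and bottles in view look unmoved. I did not measure these.
- **Robot:** the arm is still, about 200 mm up, and touching nothing.

**Disagreements:**
- The networks put the slab at y = -77, -96 and -76 mm in the crate frame, from the scene, side and wrist cameras. All three are well inside the allowed band.
- The wrist camera differed from the fixed cameras by about 3 mm.
- The network missed the near stone in the side picture, so I placed it from the scene and wrist pictures.
- The force read about 15 N upward while the fingers closed on the stone. I did not find out why, but the grip held.

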